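# Cock and trip the spring arm of a classroom inertia demonstrator

## Robot

A 6-joint arm with a two-finger parallel gripper is mounted at the origin on the work surface. World frame = base frame: x ahead of the robot, y to its left, z up, the work surface at z = 0. Lengths are in m, angles in degrees, forces in N, time in s.
With the tool pointing down it reaches from about 0.325 to 0.9 m from the base axis. Payload 6.1 kg.
Tool frame: the origin (TCP) lies at the very end of the fingers, on their centre line; the grasp point (between the pads) lies 19 mm behind it; z points along the fingers, y is the direction in which the jaws open and shut (so a half turn about z gives the same grasp; the last joint's range is limited). The gripper opens to 87 mm and grips with 3 to 60 N. Pads are 19 mm wide; open, the fingers measure 117 mm over their backs; the gripper's body (75 mm by 190 mm) begins 51 mm behind the grasp point.
Start: joints at [67.832, 12.628, 87.462, -0, 79.91, -7.225], TCP at [0.161, 0.604, 0.223] pointing down, gripper open.
Joint ranges: [-170.65, 170.65], [-52.31, 119.04], [5.05, 147.46], [-71.25, 251.25], [11.57, 151.72], [-153.62, 153.62]. Speed limits (degrees/s): [147.25, 147.25, 172.46, 180, 180, 180].

## Interface

Orientations are given as a 3x3 rotation matrix whose columns are the frame's x, y, z axes.
In Python, from bench import sensors, viewer, ctrl gives the robot as it stands.
- The arm moves only by the tool jog_arm, never from a script. Its argument "plan" is a list of rows, each a list of 3 entries, a list of its own where there are three numbers: the shift along the tool's x, y, z in m, then the turn, a rotation vector about the tool's x, y, z in rad, then the closure in counts, from 0 (fully open) to 255 (shut). In form: [[[x, y, z], [rx, ry, rz], fingers], ...]. A call has 1 to 8 rows; each row is the pose to reach, as a shift and turn from the pose commanded when the call began, along the tool's axes at that moment; what a row does not reach only later rows make up. A row lasts 1/8 s, in which the tool goes at most 62.5 mm and 10.7 degrees, less where a joint would pass 70% of its speed; a pose out of reach is approached as far as the arm can. A call with a gripper value outside its range is refused whole. The fingers move at their own pace and stop on an object; "grip_force" is the grip in N (left out, the last holds). Time passes only in rows, so rows that repeat a pose let the fingers close. It gives the time, the measured TCP pose, the force and the opening at its end, in the units of the state.
- sensors.sense(): the state, without advancing time (a new reading comes with each control period).
- viewer.read_camera(name): name is "scene" or "top"; returns the picture (480x640x3 uint8, red, green, blue); there is no depth.
- viewer.camera_model(name): a dict with "fx", "fy", "cx", "cy" (pixels), "R" (3x3) and "t" (3): a world point X has camera coordinates R X + t. Camera axes: x right, y down, z forward; pixel columns grow to the right and rows downward; lengths in m; the calibration is good to about 2 mm. A picture is of the moment at which its call begins. camera_model takes no time and is no camera call.
- ctrl.job_done(): hands the job in, once; it reports no verdict.
The state is a dict: "t": time; "joint_pos": joint angles; "joint_vel": joint speeds; "joint_efforts": joint torques, N m; "tcp_pos": TCP position; "tool_rot": TCP orientation; "wrist_force": force on the tool from outside, world axes, zero at the start; "moment": the same for the moment, N m; "opening": finger opening in m.
Only numpy, scipy, OpenCV 4.12 (cv2) and the standard library are available. Lean on these libraries where they do the work, as an engineer would, in place of code of your own. Each camera call takes 0.05 s, during which the arm holds its last target.

## Task

Show the class the inertia demonstration: gently draw the spring arm back by its upright handle peg, away from the cup, until its catch holds it by itself, without forcing it hard against the buffer behind the catch, and let go of it. Then press the trigger pad down so that the arm flies back and knocks the card away, leaving the ball in the cup, and take the hand away. Do not touch the card or the ball yourself, and leave the books, pen pot and sign where they are.

Things in the scene. Friction and masses are not known exactly. Their poses are not given: they have to be found in the camera images.
- rig: Inertia demonstrator bolted to the desk: wooden base 300 x 320 x 12 mm (x -160 to 140, y -130 to 190 mm) with a cup on a pillar (45 mm wide, rim 70 mm high), pivot post with coil spring, sprung steel arm, trigger bar and upright catch board (y = -113, 122 mm high). Origin on the desk under the cup's axis, z up. The arm's vertical pivot axis is at x = 100, y = 44 mm here; it is drawn to +y.
- striker: Steel spring arm 14 mm wide, level, 65 to 77 mm above the desk, origin on its pivot axis at its underside. Along its own -x: striker head 100 mm from the pivot (3 mm from the card's edge at rest), handle peg 170 mm, tip 195 mm. Never push it with more than 20 N: beyond the catch are some 6 mm of free play at the peg, then a rubber buffer where the force soon passes that.
- striker_swing (a joint): Arm angle, rad: 0 at rest (parallel to the rig's x axis); grows as drawn to the rig's +y, clockwise from above. Spring: 13.5 N per rad at the peg. A lug under the arm rides up a ramp (1.5 to 4 N extra drag at the peg, beginning about 0.25 rad before the catch), then the catch clicks up and holds the arm somewhere from 0.43 to 0.74 rad, set anew each time. Let go sooner, it flies back.
- handle (a point): Centre of the upright black handle peg on the arm: a round peg 12 mm in diameter, standing free from 77 to 122 mm above the desk, this point 99.5 mm above the desk. It moves with the arm on an arc of 170 mm radius about the pivot axis.
- sear: Aluminium trigger bar 36 mm wide under the arm's path, hinged at its far end (origin on the hinge, 44 mm above the desk, x = 60, y = 118 mm in the rig's frame), running along the rig's -x to the trigger pad. Clamped across it, at an unreported place up to 16 mm to either side, is the steel catch with its ramp and buffer.
- trigger (a point): Centre of the top of the trigger pad, a black disc 28 mm in diameter at the near end of the trigger bar, 52 mm above the desk (x = -125, y = 118 mm in the rig's frame). Pressed down with 2.5 to 3 N it lets the arm go after about 15 mm of travel; the bottom stop is at 24 mm. It springs up again.
- cup_seat (a point): Point in the cup where the ball's centre is when the ball lies in the middle of the cup, 67.5 mm above the desk. The cup is 39 mm wide inside and 15.5 mm deep.
- ball_center (a point): Centre of a ball 25 mm in diameter, 20 g, at the start resting on the card above the cup.
- card_center (a point): Centre of the smooth white plastic card, 50 x 60 x 3 mm, 20 g, lying across the cup's rim at the start (72 mm above the desk).
- books: Bystander: stack of exercise books 194 x 145 x 60 mm; origin under its middle.
- pen_pot: Bystander: ceramic pot 76 mm wide, 100 mm high, with pens; origin under its middle.
- tent_sign: Bystander: plain red tent-shaped desk sign 130 mm long, 80 mm high; origin under its middle.
- card: The same white card; origin at the centre of its underside.
- ball: The same ball (this origin lies on its surface and turns with it; use its centre).

How it is judged:
By the outcome, as a careful person would: the job done as asked, in the order asked, and still so for the second after the job is handed in, with the robot touching nothing.
It also fails if it takes over 69 s, if anything falls off the work surface, if the arm or the gripper's body presses on something with over 40 N, if the wrist force passes 120 N, or if a joint passes its speed limit or range.

## Working session

There is one attempt and no reset: what is moved stays moved. The work goes in short steps, Python scripts to look and compute and a tool call to move; the robot and the scene stay as the last step left them, time stands still between calls to the robot, and variables do not carry over. Pictures are saved under pics/ and viewed, and the job is handed in when it is done.

Besides the shell and the picture viewer there is one more tool, called in YAML: its name, and indented under it one key for each argument. jog_arm: Moves the arm, as the interface text tells. Its arguments: {"type":"object","properties":{"plan":{"type":"array"},"grip_force":{"type":"number"}},"required":["plan"]}

```bash
mkdir -p pics; ls
python3 - <<'E'
from bench import sensors, viewer, ctrl
import cv2
for n in ("scene","top"):
    im=viewer.read_camera(n); cv2.imwrite(f"pics/{n}0.png",im[:,:,::-1])
    m=viewer.camera_model(n); print(n,{k:(v if not hasattr(v,'tolist') else v.tolist()) for k,v in m.items()})
s=sensors.sense(); print(s)
E
```

```text
pics
scene {'fx': 607.6436996657063, 'fy': 607.6436996657063, 'cx': 328.2633291457536, 'cy': 243.73073067326672, 'R': [[0.8516556965087329, 0.5239430485136232, 0.012894049731422018], [0.42529647993883696, -0.6765127230392874, -0.6012099797222286], [-0.3062768008776698, 0.5175076979912657, -0.7989870485583109]], 't': [-0.46142751072806104, -0.17097613518763402, 1.6353232883196471]}
top {'fx': 491.92416301851125, 'fy': 491.92416301851125, 'cx': 323.07494205511335, 'cy': 245.30447552978498, 'R': [[0.005813827803205432, -0.9999449472250578, -0.008735097329213754], [-0.9975116560254926, -0.005185474896006609, -0.0703107882432152], [0.07026162181129923, 0.009122136217961563, -0.9974868876989147]], 't': [0.0004870639298417768, 0.5412517153950431, 1.5067601881848587]}
{'t': 0.1, 'joint_pos': array([ 6.78309887e+01,  1.26718508e+01,  8.75184017e+01,  1.93132182e-03,
        7.99121254e+01, -7.22633525e+00]), 'joint_vel': array([-0.06307447,  0.0238237 , -0.05781436,  0.0371856 , -0.00846246,
       -0.03218752]), 'joint_efforts': array([ 1.60581483e-03, -4.95937407e+01, -3.88522303e+01,  7.01393676e-02,
        5.14254346e-02, -9.67065489e-05]), 'tcp_pos': array([0.16095044, 0.60333794, 0.22154194]), 'tool_rot': array([[-9.66182668e-01,  2.57857625e-01, -7.04976510e-04],
       [ 2.57858460e-01,  9.66181307e-01, -1.64221716e-03],
       [ 2.57676908e-04, -1.76846592e-03, -9.99998403e-01]]), 'wrist_force': array([0.66489808, 0.42617581, 0.79343444]), 'moment': array([0.06988774, 0.01063479, 0.01693367]), 'opening': 0.08653696570466006}
```

View pics/scene0.png

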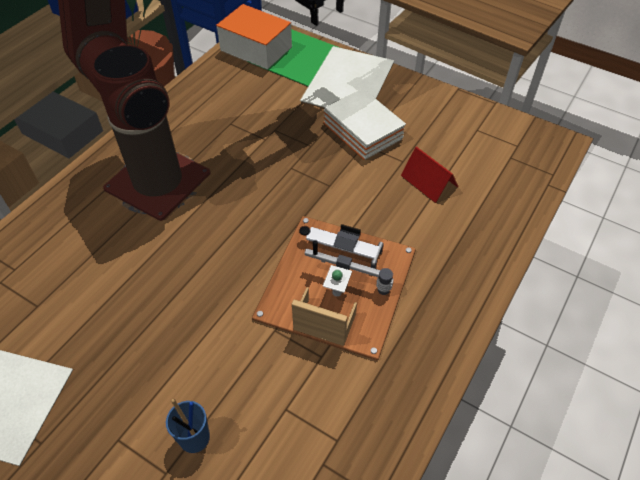

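View pics/top0.png

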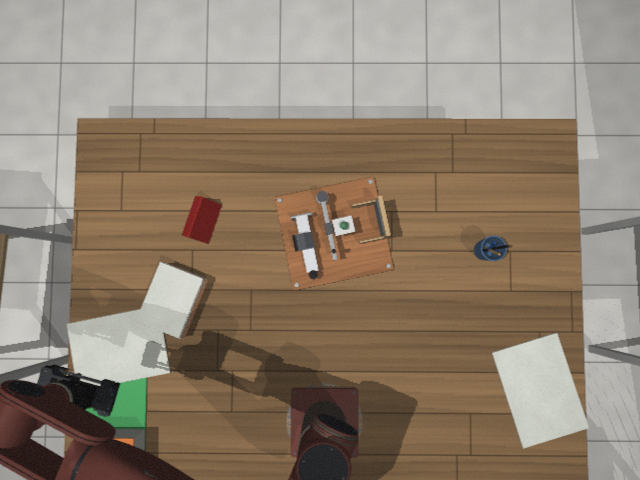

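Run:
```python
import cv2
a=cv2.imread("pics/top0.png")[170:295,265:405]; cv2.imwrite("pics/topc.png",cv2.resize(a,None,fx=4.75,fy=4.75,interpolation=cv2.INTER_CUBIC))
a=cv2.imread("pics/scene0.png")[210:360,245:425]; cv2.imwrite("pics/scenec.png",cv2.resize(a,None,fx=4,fy=4,interpolation=cv2.INTER_CUBIC))
```

```text
(no output)
```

View pics/topc.png

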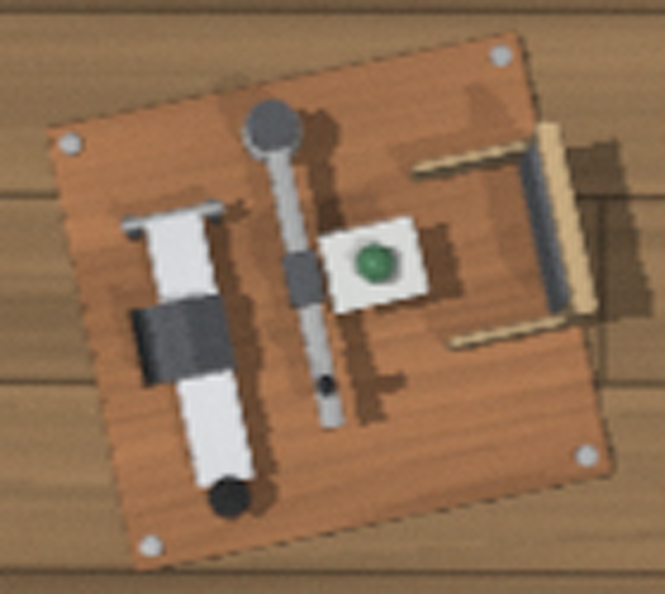

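View pics/scenec.png

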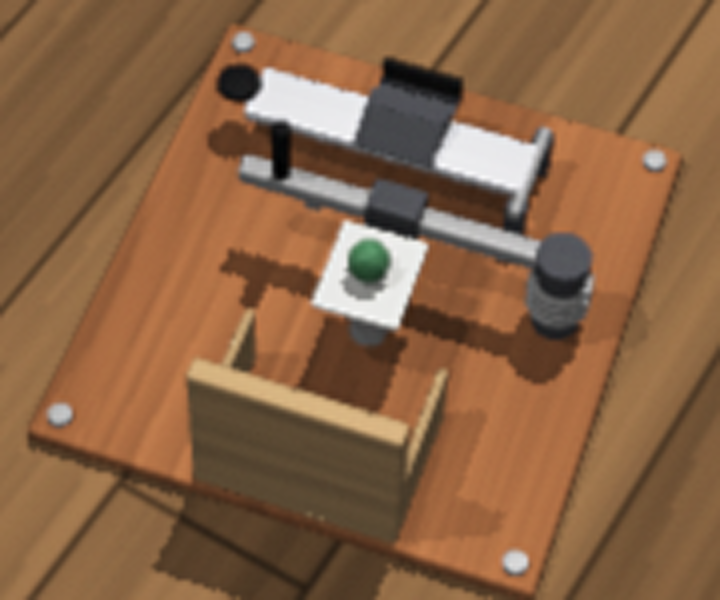

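```bash
cat > h.py <<'E'
import numpy as np, cv2
from bench import viewer
from scipy.optimize import least_squares
def proj(n,X):
    m=viewer.camera_model(n); c=np.asarray(X)@np.array(m['R']).T+np.array(m['t'])
    return np.c_[m['fx']*c[:,0]/c[:,2]+m['cx'], m['fy']*c[:,1]/c[:,2]+m['cy']]
def world(p,X):
    c,s=np.cos(p[2]),np.sin(p[2]); X=np.asarray(X,float)/1000
    return np.c_[p[0]+c*X[:,0]-s*X[:,1], p[1]+s*X[:,0]+c*X[:,1], X[:,2]]
E
python3 - <<'E'
from h import *
L=[[140,190,12],[140,-130,12],[-160,-130,12],[-160,190,12],[-125,118,52],[-70,44,122]]
t=np.array([[48,128],[518,33],[610,473],[138,570],[230,496],[326,383]],float)
t=(t+.5)/4.75-.5+[265,170]
s=np.array([[682,155],[535,585],[32,435],[232,25],[240,83],[281,125]],float)
s=(s+.5)/4-.5+[245,210]
def f(p,sel=("top","scene")):
    W=world(p,L); r=[]
    for n,o in (("top",t),("scene",s)):
        if n in sel: r.append(proj(n,W)-o)
    return np.concatenate(r).ravel()
for sel in (("top","scene"),("top",),("scene",)):
    r=least_squares(f,[.65,0,.2],args=(sel,),loss='soft_l1'); print(sel,r.x,np.degrees(r.x[2])); print(f(r.x,sel).reshape(-1,2).round(1).tolist())
    if len(sel)==2:
        p=r.x; np.save("rig.npy",p); print(world(p,[[-70,44,99.5],[-125,118,52],[0,0,0],[100,44,0]]))
E
```

```text
('top', 'scene') [ 0.59871235 -0.05539379  0.21003633] 12.03419513078259
[[-1.0, -0.5], [-0.3, -1.1], [0.7, -0.2], [-1.0, 0.3], [-0.3, -0.0], [0.0, -0.4], [0.6, -0.6], [-0.1, 3.5], [-1.8, -0.4], [-0.8, -0.6], [-0.3, -0.3], [-0.1, 0.9]]
[[ 0.52107692 -0.02695544  0.0995    ]
 [ 0.45185698  0.03395104  0.052     ]
 [ 0.59871235 -0.05539379  0.        ]
 [ 0.68734089  0.00848878  0.        ]]
('top',) [ 0.59764152 -0.05654795  0.20667419] 11.841559006042653
[[-0.6, -0.4], [0.3, -0.6], [0.9, 0.3], [-0.9, 0.5], [-0.1, 0.2], [0.3, -0.1]]
('scene',) [ 0.59925639 -0.05429478  0.21314359] 12.212228109962183
[[0.8, -1.1], [0.6, 3.2], [-1.3, -0.4], [-0.7, -0.7], [-0.1, -0.4], [0.3, 0.7]]
```

```bash
cat >> h.py <<'E'
from scipy.spatial.transform import Rotation as Ro
from bench import sensors
P=np.load("rig.npy") if __import__("os").path.exists("rig.npy") else None
def target(x,y,z,a):  # rig mm, a = clockwise turn of tool y from rig y
    pos=world(P,[[x,y,z]])[0]; t=P[2]-a
    ty=np.array([-np.sin(t),np.cos(t),0]); tz=np.array([0,0,-1.]); tx=np.cross(ty,tz)
    return pos,np.c_[tx,ty,tz]
def push(a,d,z):
    c,s=np.cos(a),np.sin(a); v=np.array([-170,-d]); w=np.array([c*v[0]+s*v[1],-s*v[0]+c*v[1]])
    return target(100+w[0],44+w[1],z,a)
def delta(T,s=None):
    s=s or sensors.sense(); R=np.array(s['tool_rot'])
    return (R.T@(T[0]-s['tcp_pos'])).round(4).tolist(), Ro.from_matrix(R.T@T[1]).as_rotvec().round(4).tolist()
def rig(p):
    c,s=np.cos(P[2]),np.sin(P[2]); q=np.array(p[:2])-P[:2]; return np.array([c*q[0]+s*q[1],-s*q[0]+c*q[1],p[2]])*1e3 if len(p)<3 or 1 else 0
E
sed -i 's/return np.array(\[c\*q\[0\]+s\*q\[1\],-s\*q\[0\]+c\*q\[1\],p\[2\]\])\*1e3.*/return (np.array([c*q[0]+s*q[1],-s*q[0]+c*q[1],p[2]])*1e3).round(1)/' h.py
python3 - <<'E'
from h import *
for d in (29,): print(delta(push(0,d,220)), delta(push(0,d,88)))
E
```

```text
([-0.5236, -0.542, 0.0024], [-0.0017, -0.0007, -0.4708]) ([-0.5237, -0.5417, 0.1344], [-0.0017, -0.0007, -0.4708])
```

jog_arm:
  plan:
    - [[-0.06,-0.062,0],[0,0,-0.08],255]
    - [[-0.1,-0.104,0],[0,0,-0.16],255]
    - [[-0.14,-0.145,0],[0,0,-0.24],255]
    - [[-0.18,-0.186,0],[0,0,-0.32],255]
    - [[-0.22,-0.228,0],[0,0,-0.4],255]
    - [[-0.26,-0.269,0],[0,0,-0.47],255]
    - [[-0.3,-0.31,0],[0,0,-0.47],255]
    - [[-0.34,-0.352,0],[0,0,-0.47],255]
  grip_force: 20

```text
t: 1.1
tcp_pos: [0.3993, 0.1743, 0.2224]
tool_rot: [[-0.978, -0.208, 0.0], [-0.208, 0.978, 0.0], [-0.0, 0.0, -1.0]]
wrist_force: [0.1, -0.7, 0.5]
opening: 0.0153
```

Run:
```python
from h import *
s=sensors.sense(); print(s['t'],s['opening'],rig(s['tcp_pos']),s['wrist_force'])
print(delta(push(0,29,150)), delta(push(0,29,88)))
```

```text
1.1 0.01532560695895697 [-147.1  266.2  222.4] [ 0.1012395  -0.708875    0.48402797]
([-0.0773, -0.2512, 0.0724], [0.0001, 0.0003, -0.0008]) ([-0.0773, -0.2512, 0.1344], [0.0001, 0.0003, -0.0008])
```

jog_arm:
  plan:
    - [[-0.016,-0.05,0],[0,0,0],255]
    - [[-0.031,-0.1,0],[0,0,0],255]
    - [[-0.046,-0.15,0],[0,0,0],255]
    - [[-0.062,-0.2,0.01],[0,0,0],255]
    - [[-0.077,-0.25,0.03],[0,0,0],255]
    - [[-0.077,-0.25,0.05],[0,0,0],255]
    - [[-0.077,-0.25,0.07],[0,0,0],255]
    - [[-0.077,-0.25,0.07],[0,0,0],255]

```text
t: 2.1
tcp_pos: [0.5244, -0.0522, 0.1503]
tool_rot: [[-0.978, -0.207, -0.005], [-0.207, 0.978, 0.001], [0.004, 0.002, -1.0]]
wrist_force: [-0.1, 0.4, 0.1]
opening: 0.0004
```

Run:
```python
from h import *
s=sensors.sense(); print(s['t'],s['opening'],rig(s['tcp_pos']),s['wrist_force'])
print(delta(push(0,29,88)))
for n,b in (("top",(240,160,420,310)),("scene",(235,180,425,340))):
    im=viewer.read_camera(n)[b[1]:b[3],b[0]:b[2],::-1]; cv2.imwrite(f"pics/{n}1.png",cv2.resize(im,None,fx=3.7,fy=3.7,interpolation=cv2.INTER_CUBIC))
```

```text
2.1 0.0004024653432682112 [-72.1  18.6 150.3] [-0.1171746   0.43976612  0.13775306]
([-0.0023, -0.0037, 0.0623], [0.0021, -0.0043, -0.0012])
```

View pics/scene1.png

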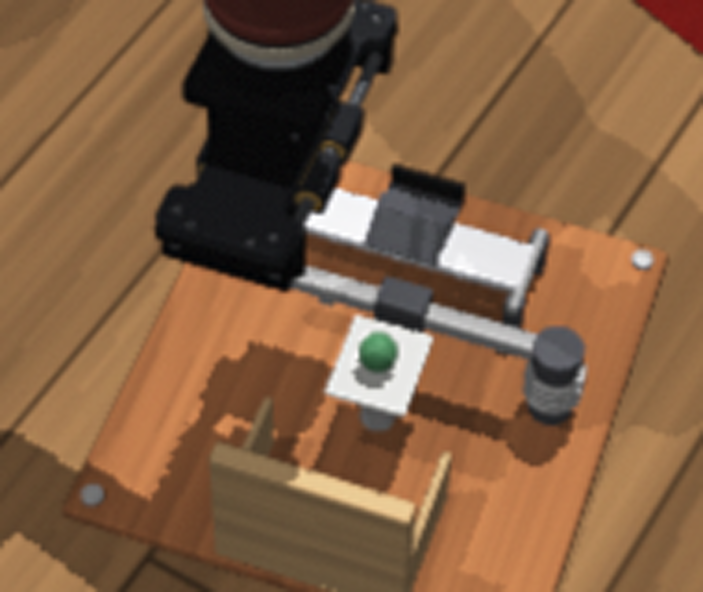

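View pics/top1.png

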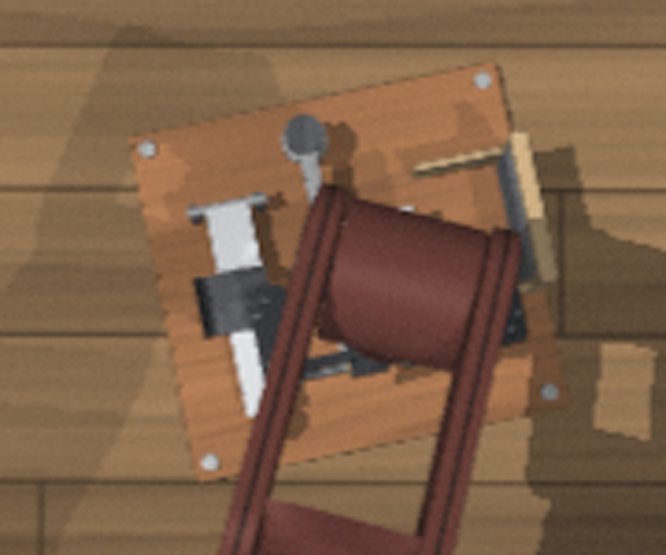

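jog_arm:
  plan:
    - [[-0.002,-0.004,0.0],[0,0,0],255]
    - [[-0.002,-0.004,0.02],[0,0,0],255]
    - [[-0.002,-0.004,0.045],[0,0,0],255]
    - [[-0.002,-0.004,0.061],[0,0,0],255]
    - [[-0.002,-0.004,0.061],[0,0,0],255]

```text
t: 2.82
tcp_pos: [0.5283, -0.0558, 0.0907]
tool_rot: [[-0.978, -0.208, -0.002], [-0.208, 0.978, 0.0], [0.002, 0.001, -1.0]]
wrist_force: [-0.6, -0.4, 1.0]
opening: 0.0004
```

Run:
```python
from h import *
s=sensors.sense(); print(s['t'],s['opening'],rig(s['tcp_pos']),s['wrist_force'])
for a in (0,.05,.1,.15,.2,.25,.3): print(a,delta(push(a,21,89)))
```

```text
2.825 0.00039574359330391316 [-69.   14.3  90.7] [-0.60496238 -0.3536006   1.0496767 ]
0 ([0.001, 0.0087, 0.0017], [0.0009, -0.0017, -0.0007])
0.05 ([0.0019, 0.0172, 0.0018], [0.0008, -0.0018, 0.0493])
0.1 ([0.0023, 0.0258, 0.0018], [0.0008, -0.0018, 0.0993])
0.15 ([0.0023, 0.0343, 0.0018], [0.0007, -0.0018, 0.1493])
0.2 ([0.0018, 0.0429, 0.0018], [0.0007, -0.0018, 0.1993])
0.25 ([0.001, 0.0514, 0.0018], [0.0006, -0.0018, 0.2493])
0.3 ([-0.0003, 0.0599, 0.0018], [0.0006, -0.0019, 0.2993])
```

jog_arm:
  plan:
    - [[0.001,0.004,0.001],[0,0,0],255]
    - [[0.001,0.008,0.001],[0,0,0],255]
    - [[0.001,0.011,0.001],[0,0,0.01],255]
    - [[0.002,0.014,0.001],[0,0,0.03],255]
    - [[0.002,0.017,0.001],[0,0,0.05],255]
    - [[0.002,0.017,0.001],[0,0,0.05],255]

```text
t: 3.58
tcp_pos: [0.5234, -0.0396, 0.0906]
tool_rot: [[-0.987, -0.158, 0.0], [-0.158, 0.987, -0.0], [-0.0, -0.0, -1.0]]
wrist_force: [0.1, 1.0, -0.2]
opening: 0.0004
```

```bash
cat >> h.py <<'E'
def rep(d=21):
    s=sensors.sense(); g=rig(s['tcp_pos']); v=np.array([100,44])-g[:2]
    # finger centre: (-170',-d) rotated by -a
    a=np.arctan2(-v[1],v[0])+np.arctan2(d,np.sqrt(max(v@v-d*d,1)))
    F=np.array(s['tool_rot']).T@s['wrist_force']
    print(round(s['t'],2),"rig",g,"a",a.round(4),"r",np.sqrt(v@v-d*d).round(1),"Ftool",F.round(2))
    return s
E
python3 - <<'E'
from h import *
rep()
E
```

```text
3.58 rig [-70.3  31.2  90.6] a 0.0483 r 169.5 Ftool [-0.28  0.95  0.24]
```

Run:
```python
from h import *
b=(235,180,425,340); im=viewer.read_camera("scene")[b[1]:b[3],b[0]:b[2],::-1]; cv2.imwrite("pics/s2.png",cv2.resize(im,None,fx=3.7,fy=3.7,interpolation=cv2.INTER_CUBIC))
rep()
```

```text
3.62 rig [-70.3  31.   90.6] a 0.0471 r 169.5 Ftool [ 0.42 -0.29 -0.52]
```

View pics/s2.png

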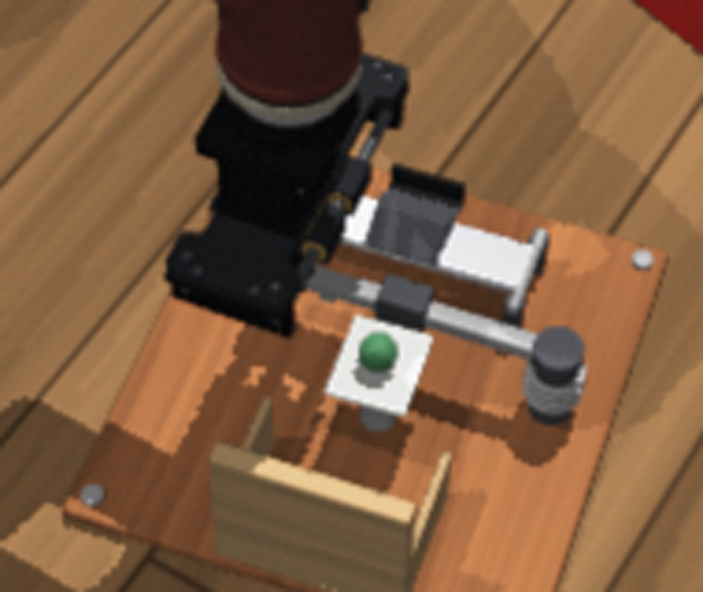

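jog_arm:
  plan:
    - [[0,0.003,0.001],[0,0,0.02],255]
    - [[0,0.006,0.001],[0,0,0.035],255]
    - [[0,0.009,0.001],[0,0,0.05],255]
    - [[0,0.012,0.001],[0,0,0.07],255]
    - [[0,0.015,0.001],[0,0,0.09],255]
    - [[0,0.015,0.001],[0,0,0.09],255]

```text
t: 4.38
tcp_pos: [0.5209, -0.0248, 0.0895]
tool_rot: [[-0.998, -0.069, -0.0], [-0.069, 0.998, -0.0], [0.0, -0.0, -1.0]]
wrist_force: [-0.9, -1.8, 0.5]
opening: 0.0003
```

Run:
```python
from h import *
rep()
b=(235,180,425,340); im=viewer.read_camera("scene")[b[1]:b[3],b[0]:b[2],::-1]; cv2.imwrite("pics/s3.png",cv2.resize(im,None,fx=3.7,fy=3.7,interpolation=cv2.INTER_CUBIC))
rep()
```

```text
4.38 rig [-69.7  46.2  89.5] a 0.137 r 168.4 Ftool [ 1.05 -1.74 -0.55]
4.42 rig [-69.7  46.1  89.5] a 0.1364 r 168.4 Ftool [ 1.16 -1.03 -0.12]
```

View pics/s3.png

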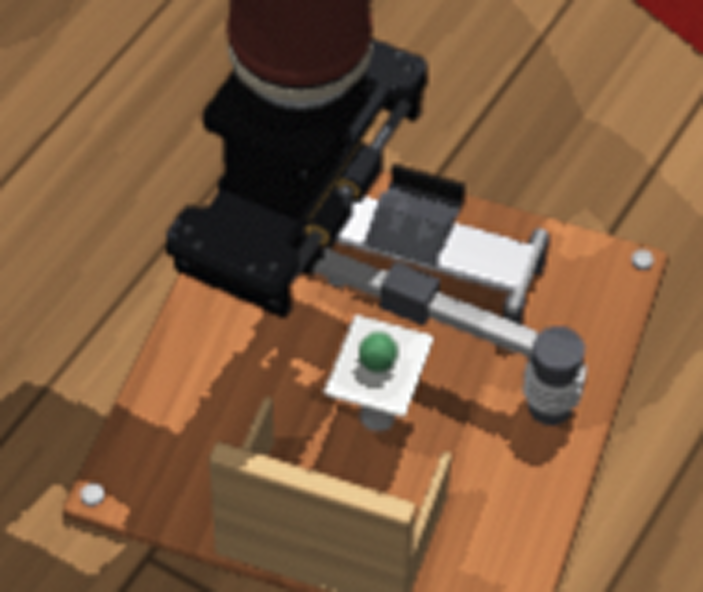

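Run:
```python
from h import *
for a in (0,.03,.06,.09,.12,.15):
    c,s=np.cos(a),np.sin(a)
    L=[[100-100*c+s*y, 44+100*s+c*y,77] for y in (-7,7)]
    print(a,((proj("scene",world(P,L))-[235,180]+.5)*3.7).round(1).tolist())
for i,n in ((2,"s2"),(3,"s3")):
    im=cv2.imread(f"pics/{n}.png")[230:360,260:600]; cv2.imwrite(f"pics/{n}z.png",cv2.resize(im,None,fx=2.3,fy=2.3))
a=np.vstack([cv2.imread("pics/s2z.png"),cv2.imread("pics/s3z.png")]);cv2.imwrite("pics/cmp.png",a)
```

```text
0 [[400.3, 314.2], [407.6, 296.8]]
0.03 [[401.6, 310.4], [409.5, 293.2]]
0.06 [[403.1, 306.6], [411.6, 289.7]]
0.09 [[404.6, 302.8], [413.8, 286.2]]
0.12 [[406.4, 299.2], [416.1, 282.8]]
0.15 [[408.2, 295.5], [418.5, 279.5]]
```

View pics/cmp.png

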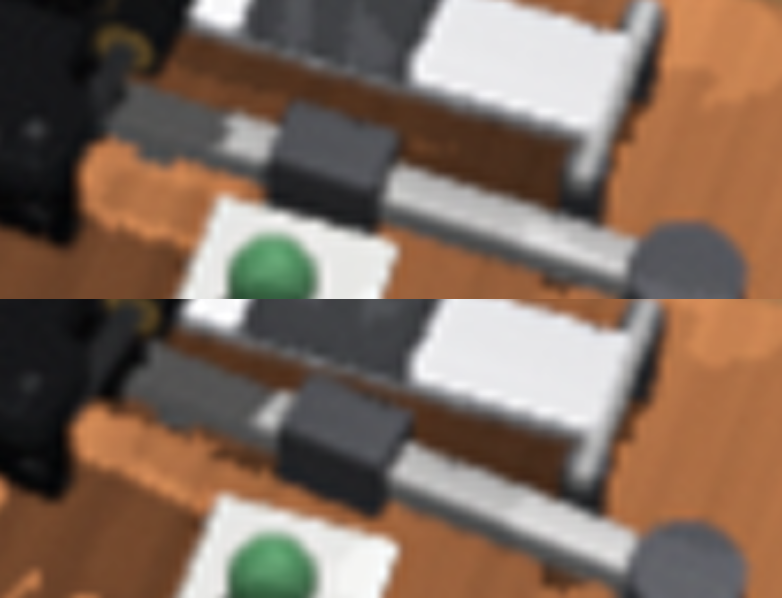

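Run:
```python
from h import *
rep(13)
for a in (.09,.12,.15,.17,.19): print(a,delta(push(a,13,89)))
```

```text
4.42 rig [-69.7  46.1  89.5] a 0.089 r 169.2 Ftool [ 1.16 -1.03 -0.12]
0.09 ([0.0008, 0.0002, 0.0005], [-0.0001, -0.0003, -0.0505])
0.12 ([0.0014, 0.0052, 0.0005], [-0.0001, -0.0003, -0.0205])
0.15 ([0.0018, 0.0103, 0.0005], [-0.0001, -0.0003, 0.0095])
0.17 ([0.002, 0.0137, 0.0005], [-0.0001, -0.0003, 0.0295])
0.19 ([0.0021, 0.0171, 0.0005], [-0.0001, -0.0003, 0.0495])
```

jog_arm:
  plan:
    - [[0.001,0.003,0],[0,0,0],255]
    - [[0.001,0.006,0],[0,0,0],255]
    - [[0.002,0.009,0],[0,0,0.01],255]
    - [[0.002,0.012,0],[0,0,0.02],255]
    - [[0.002,0.014,0],[0,0,0.03],255]
    - [[0.002,0.014,0],[0,0,0.03],255]

```text
t: 5.18
tcp_pos: [0.5183, -0.011, 0.0897]
tool_rot: [[-0.999, -0.039, 0.0], [-0.039, 0.999, -0.0], [-0.0, -0.0, -1.0]]
wrist_force: [0.9, -3.3, 0.9]
opening: 0.0005
```

Run:
```python
from h import *
rep(13)
b=(235,180,425,340); im=viewer.read_camera("scene")[b[1]:b[3],b[0]:b[2],::-1]; cv2.imwrite("pics/s4.png",cv2.resize(im,None,fx=3.7,fy=3.7,interpolation=cv2.INTER_CUBIC))
rep(13)
for a in (.2,.22,.24,.26,.28,.3): print(a,delta(push(a,13,89)))
for a in (.13,.16,.19):
    c,s=np.cos(a),np.sin(a)
    L=[[100-100*c+s*y, 44+100*s+c*y,77] for y in (-7,7)]
    print(a,((proj("scene",world(P,L))-[235,180]+.5)*3.7).round(1).tolist())
```

```text
5.17 rig [-69.4  60.2  89.7] a 0.1718 r 169.7 Ftool [-0.74 -3.33 -0.91]
5.22 rig [-69.4  60.1  89.7] a 0.1712 r 169.7 Ftool [-0.96 -2.09 -1.56]
0.2 ([0.0006, 0.0049, 0.0007], [-0.0002, 0.0004, 0.0294])
0.22 ([0.0007, 0.0083, 0.0007], [-0.0002, 0.0004, 0.0494])
0.24 ([0.0008, 0.0118, 0.0007], [-0.0002, 0.0004, 0.0694])
0.26 ([0.0008, 0.0152, 0.0007], [-0.0002, 0.0004, 0.0894])
0.28 ([0.0007, 0.0186, 0.0007], [-0.0002, 0.0004, 0.1094])
0.3 ([0.0006, 0.022, 0.0007], [-0.0002, 0.0004, 0.1294])
0.13 [[407.0, 297.9], [416.9, 281.7]]
0.16 [[408.9, 294.3], [419.3, 278.4]]
0.19 [[410.9, 290.8], [421.9, 275.1]]
```

View pics/s4.png

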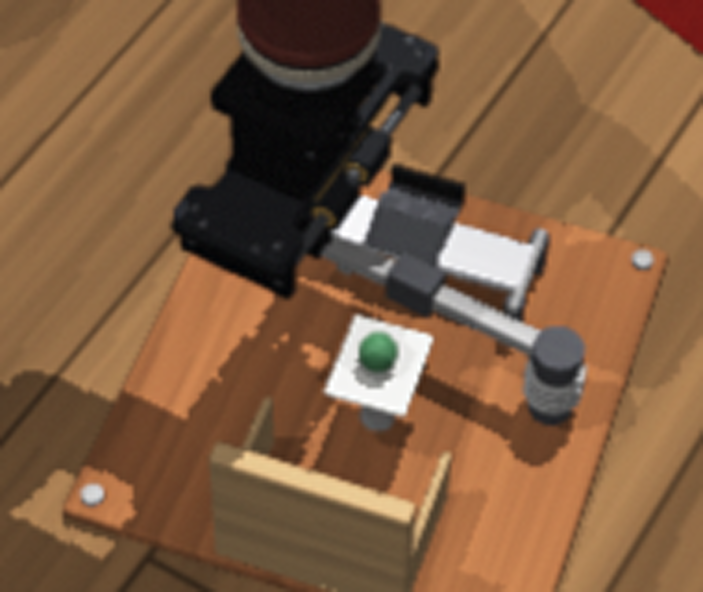

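jog_arm:
  plan:
    - [[0.001,0.003,0],[0,0,0.015],255]
    - [[0.001,0.006,0],[0,0,0.03],255]
    - [[0.001,0.008,0],[0,0,0.045],255]
    - [[0.001,0.0085,0],[0,0,0.05],255]

```text
t: 5.72
tcp_pos: [0.5168, -0.0026, 0.0896]
tool_rot: [[-1.0, 0.011, 0.0], [0.011, 1.0, -0.0], [-0.0, -0.0, -1.0]]
wrist_force: [1.6, -2.6, 1.2]
opening: 0.0003
```

```bash
cat >> h.py <<'E'
def avg(n=5,d=13):
    F=[]
    for i in range(n):
        viewer.read_camera("scene"); s=sensors.sense(); F.append(np.array(s['tool_rot']).T@s['wrist_force'])
    rep(d); print("mean F",np.mean(F,0).round(2),"sd",np.std(F,0).round(2))
E
python3 - <<'E'
from h import *
avg()
for a in (.24,.26,.28,.3,.32,.34,.36): print(a,delta(push(a,13,89)))
E
```

```text
5.97 rig [-69.1  68.6  89.6] a 0.2206 r 170.4 Ftool [-2.45 -3.85 -1.57]
mean F [-1.67 -3.3  -1.61] sd [0.49 0.48 0.2 ]
0.24 ([-0.0002, 0.0033, 0.0006], [-0.0001, 0.0001, 0.0192])
0.26 ([-0.0, 0.0067, 0.0006], [-0.0001, 0.0001, 0.0392])
0.28 ([0.0001, 0.0101, 0.0006], [-0.0001, 0.0001, 0.0592])
0.3 ([0.0001, 0.0135, 0.0006], [-0.0001, 0.0001, 0.0792])
0.32 ([0.0, 0.017, 0.0006], [-0.0001, 0.0001, 0.0992])
0.34 ([-0.0001, 0.0204, 0.0006], [-0.0001, 0.0001, 0.1192])
0.36 ([-0.0003, 0.0238, 0.0006], [-0.0001, 0.0001, 0.1392])
```

jog_arm:
  plan:
    - [[0,0.003,0],[0,0,0.02],255]
    - [[0,0.006,0],[0,0,0.04],255]
    - [[0,0.008,0],[0,0,0.05],255]
    - [[0,0.01,0],[0,0,0.06],255]

```text
t: 6.48
tcp_pos: [0.5166, 0.0075, 0.0895]
tool_rot: [[-0.997, 0.071, -0.001], [0.071, 0.997, -0.0], [0.001, -0.0, -1.0]]
wrist_force: [-0.6, -4.2, 2.8]
opening: 0.0002
```

Run:
```python
from h import *
avg()
for a in (.3,.32,.34,.36): print(a,delta(push(a,13,89)))
```

```text
6.72 rig [-67.2  78.5  89.4] a 0.2797 r 170.2 Ftool [ 0.21 -4.58 -3.21]
mean F [ 0.59 -4.23 -2.95] sd [0.37 0.21 0.59]
0.3 ([-0.0, 0.0035, 0.0004], [-0.0001, -0.0006, 0.0194])
0.32 ([0.0001, 0.0069, 0.0004], [-0.0001, -0.0006, 0.0394])
0.34 ([0.0002, 0.0103, 0.0004], [-0.0001, -0.0006, 0.0594])
0.36 ([0.0003, 0.0137, 0.0004], [-0.0001, -0.0006, 0.0794])
```

jog_arm:
  plan:
    - [[0,0.003,0],[0,0,0.02],255]
    - [[0,0.006,0],[0,0,0.04],255]
    - [[0,0.008,0],[0,0,0.05],255]
    - [[0,0.01,0],[0,0,0.06],255]

```text
t: 7.22
tcp_pos: [0.5169, 0.0175, 0.0893]
tool_rot: [[-0.991, 0.131, -0.002], [0.131, 0.991, -0.0], [0.001, -0.0, -1.0]]
wrist_force: [-2.9, -3.8, 3.9]
opening: 0.0005
```

Run:
```python
from h import *
avg()
for a in (.36,.38,.4,.42): print(a,delta(push(a,13,89)))
```

```text
7.47 rig [-64.8  88.3  89.3] a 0.3389 r 170.2 Ftool [ 3.37 -4.81 -4.95]
mean F [ 3.43 -5.   -4.33] sd [0.25 0.43 0.33]
0.36 ([0.0001, 0.0036, 0.0003], [-0.0003, -0.0015, 0.0186])
0.38 ([0.0003, 0.007, 0.0003], [-0.0003, -0.0015, 0.0386])
0.4 ([0.0003, 0.0104, 0.0003], [-0.0003, -0.0015, 0.0586])
0.42 ([0.0004, 0.0138, 0.0003], [-0.0003, -0.0015, 0.0786])
```

jog_arm:
  plan:
    - [[0.001,0.002,-0.001],[0,0,0.015],255]
    - [[0.002,0.004,-0.002],[0,0,0.03],255]
    - [[0.002,0.006,-0.002],[0,0,0.04],255]
    - [[0.002,0.007,-0.002],[0,0,0.04],255]

```text
t: 7.98
tcp_pos: [0.5164, 0.024, 0.0909]
tool_rot: [[-0.985, 0.171, -0.0], [0.171, 0.985, -0.001], [0.0, -0.001, -1.0]]
wrist_force: [-0.1, -7.5, -2.0]
opening: 0.0004
```

Run:
```python
from h import *
avg()
b=(235,180,425,340); im=viewer.read_camera("scene")[b[1]:b[3],b[0]:b[2],::-1]; cv2.imwrite("pics/s5.png",cv2.resize(im,None,fx=3.7,fy=3.7,interpolation=cv2.INTER_CUBIC))
for a in (.38,.4,.42): print(a,delta(push(a,13,89)))
```

```text
8.22 rig [-64.   94.8  90.9] a 0.3762 r 171.2 Ftool [-1.87 -7.34  0.48]
mean F [-1.72 -7.07  1.08] sd [0.29 0.43 0.65]
0.38 ([-0.0011, 0.0007, 0.002], [-0.0011, -0.0001, -0.0017])
0.4 ([-0.0009, 0.0041, 0.002], [-0.0011, -0.0001, 0.0183])
0.42 ([-0.0007, 0.0075, 0.0019], [-0.0011, -0.0001, 0.0383])
```

View pics/s5.png

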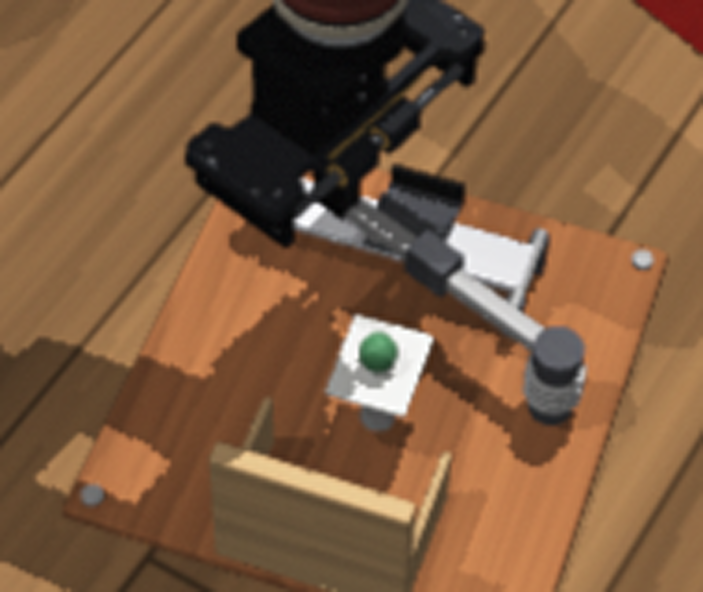

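jog_arm:
  plan:
    - [[0,0.002,0],[0,0,0.01],255]
    - [[-0.001,0.004,0],[0,0,0.02],255]
    - [[-0.001,0.006,0],[0,0,0.03],255]
    - [[-0.001,0.0075,0],[0,0,0.04],255]

```text
t: 8.78
tcp_pos: [0.5173, 0.0308, 0.0907]
tool_rot: [[-0.978, 0.21, -0.004], [0.21, 0.978, -0.002], [0.003, -0.003, -1.0]]
wrist_force: [-5.2, -8.8, 3.0]
opening: 0.0005
```

Run:
```python
from h import *
avg()
for a in (.44,.46,.48): print(a,delta(push(a,13,90)))
```

```text
9.03 rig [-61.6 101.5  90.7] a 0.4177 r 171.0 Ftool [ 2.11 -8.9  -2.78]
mean F [ 2.47 -8.67 -2.31] sd [0.77 0.57 0.25]
0.44 ([-0.0007, 0.0038, 0.0007], [-0.0022, -0.0029, 0.0185])
0.46 ([-0.0006, 0.0072, 0.0007], [-0.0022, -0.0029, 0.0385])
0.48 ([-0.0005, 0.0106, 0.0007], [-0.0022, -0.0028, 0.0585])
```

jog_arm:
  plan:
    - [[0,0.002,0],[0,0,0.01],255]
    - [[0,0.004,0],[0,0,0.02],255]
    - [[0,0.006,0],[0,0,0.03],255]
    - [[0,0.007,0],[0,0,0.04],255]

```text
t: 9.52
tcp_pos: [0.5183, 0.0375, 0.0906]
tool_rot: [[-0.969, 0.249, -0.005], [0.249, 0.969, -0.002], [0.004, -0.003, -1.0]]
wrist_force: [-7.8, -10.1, 3.5]
opening: 0.0003
```

Run:
```python
from h import *
avg()
for a in (.48,.5,.52): print(a,delta(push(a,13,90)))
```

```text
9.78 rig [-59.2 107.7  90.7] a 0.4565 r 171.0 Ftool [  3.9  -10.16  -3.39]
mean F [  3.68 -10.57  -3.72] sd [0.3  0.42 0.41]
0.48 ([-0.0007, 0.004, 0.0006], [-0.0029, -0.0037, 0.0186])
0.5 ([-0.0005, 0.0074, 0.0006], [-0.003, -0.0037, 0.0386])
0.52 ([-0.0004, 0.0108, 0.0006], [-0.003, -0.0036, 0.0586])
```

jog_arm:
  plan:
    - [[0.001,0.002,-0.001],[0,0,0.01],255]
    - [[0.001,0.004,-0.001],[0,0,0.02],255]
    - [[0.001,0.004,-0.001],[0,0,0.02],255]

```text
t: 10.15
tcp_pos: [0.5191, 0.0422, 0.0912]
tool_rot: [[-0.963, 0.269, -0.003], [0.269, 0.963, -0.001], [0.002, -0.002, -1.0]]
wrist_force: [-1.3, -6.7, -3.0]
opening: 0.0001
```

jog_arm:
  plan:
    - [[0,0.002,0],[0,0,0.01],255]
    - [[0,0.0035,0],[0,0,0.02],255]
    - [[0,0.0035,0],[0,0,0.02],255]

```text
t: 10.52
tcp_pos: [0.5196, 0.045, 0.0911]
tool_rot: [[-0.958, 0.287, -0.004], [0.287, 0.958, -0.002], [0.003, -0.003, -1.0]]
wrist_force: [-2.3, -9.6, -1.2]
opening: 0.0003
```

Run:
```python
from h import *
avg(3)
for a in (.5,.52,.54): print(a,delta(push(a,13,90)))
```

```text
10.68 rig [-56.4 114.7  91.1] a 0.5004 r 171.1 Ftool [-0.32 -8.7   1.74]
mean F [-0.09 -9.08  2.29] sd [0.18 0.49 0.44]
0.5 ([-0.0011, -0.0, 0.0011], [-0.003, -0.0028, -0.0016])
0.52 ([-0.0009, 0.0034, 0.0011], [-0.003, -0.0027, 0.0184])
0.54 ([-0.0007, 0.0068, 0.0011], [-0.003, -0.0027, 0.0384])
```

jog_arm:
  plan:
    - [[0,-0.002,0],[0,0,0],255]
    - [[0,-0.003,0],[0,0,0],255]
    - [[0,-0.003,0],[0,0,0],255]

```text
t: 11.05
tcp_pos: [0.5191, 0.0429, 0.0912]
tool_rot: [[-0.958, 0.288, -0.003], [0.288, 0.958, -0.001], [0.002, -0.001, -1.0]]
wrist_force: [-1.2, -5.9, -2.8]
opening: 0.0004
```

Run:
```python
from h import *
avg(3)
```

```text
11.2 rig [-57.4 112.8  91.1] a 0.4878 r 171.3 Ftool [-0.15 -7.39  2.54]
mean F [-0.19 -6.55  2.81] sd [0.07 0.82 0.27]
```

jog_arm:
  plan:
    - [[0,-0.002,0],[0,0,0],255]
    - [[0,-0.003,0],[0,0,0],255]
    - [[0,-0.003,0],[0,0,0],255]

```text
t: 11.58
tcp_pos: [0.5182, 0.0398, 0.0911]
tool_rot: [[-0.958, 0.288, -0.003], [0.288, 0.958, -0.001], [0.002, -0.002, -1.0]]
wrist_force: [-0.8, -7.5, -2.1]
opening: 0.0004
```

Run:
```python
from h import *
avg(3)
```

```text
11.72 rig [-58.8 109.9  91.2] a 0.469 r 171.4 Ftool [-1.1  -7.71  2.93]
mean F [-1.2  -7.32  2.55] sd [0.22 0.44 0.3 ]
```

jog_arm:
  plan:
    - [[0,-0.002,0],[0,0,0],255]
    - [[0,-0.004,0],[0,0,0],255]
    - [[0,-0.004,0],[0,0,0],255]

```text
t: 12.1
tcp_pos: [0.5172, 0.0359, 0.0912]
tool_rot: [[-0.958, 0.288, -0.002], [0.288, 0.958, -0.001], [0.002, -0.002, -1.0]]
wrist_force: [0.3, -8.1, -1.6]
opening: 0.0005
```

Run:
```python
from h import *
avg(3)
b=(235,180,425,340); im=viewer.read_camera("scene")[b[1]:b[3],b[0]:b[2],::-1]; cv2.imwrite("pics/s6.png",cv2.resize(im,None,fx=3.7,fy=3.7,interpolation=cv2.INTER_CUBIC))
for a in (.48,.5,.52): print(a,delta(push(a,13,90)))
```

```text
12.25 rig [-60.6 106.3  91.2] a 0.4456 r 171.8 Ftool [-1.27 -7.04  3.32]
mean F [-1.28 -6.54  3.17] sd [0.09 0.55 0.34]
0.48 ([-0.0011, 0.006, 0.0012], [-0.0018, -0.002, -0.0217])
0.5 ([-0.0008, 0.0094, 0.0012], [-0.0018, -0.002, -0.0017])
0.52 ([-0.0006, 0.0128, 0.0012], [-0.0019, -0.0019, 0.0183])
```

View pics/s6.png

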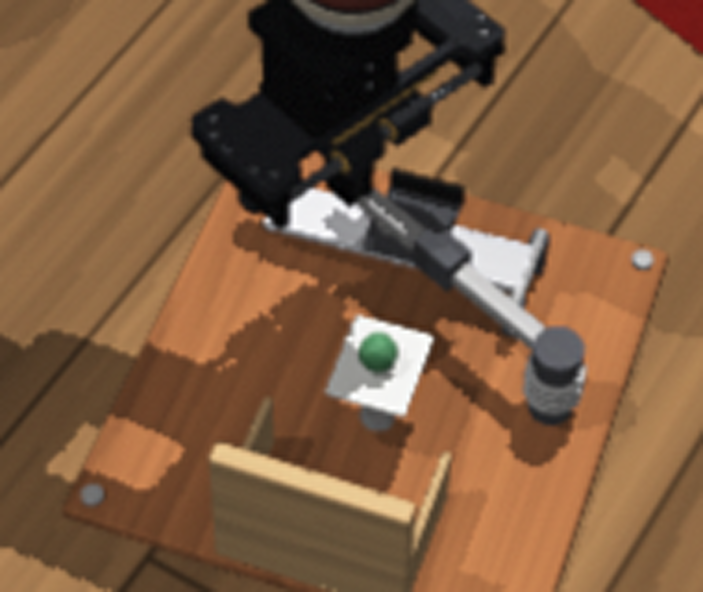

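jog_arm:
  plan:
    - [[0,0.003,0],[0,0,0],255]
    - [[0,0.006,0],[0,0,0],255]
    - [[0,0.009,0],[0,0,0],255]
    - [[0,0.011,0],[0,0,0.01],255]
    - [[0,0.013,0],[0,0,0.02],255]
    - [[0,0.013,0],[0,0,0.02],255]

```text
t: 13.05
tcp_pos: [0.5204, 0.0483, 0.0911]
tool_rot: [[-0.952, 0.307, -0.004], [0.307, 0.952, -0.001], [0.003, -0.003, -1.0]]
wrist_force: [-2.9, -7.4, -1.5]
opening: 0.0001
```

Run:
```python
from h import *
avg(3)
for a in (.54,.56,.58): print(a,delta(push(a,13,90)))
```

```text
13.2 rig [-55.  117.7  91.1] a 0.5197 r 171.1 Ftool [ 0.95 -8.98  1.4 ]
mean F [ 0.35 -8.76  1.42] sd [0.43 0.28 0.1 ]
0.54 ([-0.0009, 0.0035, 0.0011], [-0.0025, -0.0032, 0.0184])
0.56 ([-0.0007, 0.0069, 0.0011], [-0.0026, -0.0031, 0.0384])
0.58 ([-0.0006, 0.0103, 0.001], [-0.0026, -0.0031, 0.0584])
```

jog_arm:
  plan:
    - [[0,0.002,0],[0,0,0.01],255]
    - [[0,0.003,0],[0,0,0.02],255]
    - [[0,0.003,0],[0,0,0.02],255]

```text
t: 13.58
tcp_pos: [0.521, 0.0509, 0.091]
tool_rot: [[-0.946, 0.326, -0.004], [0.326, 0.946, -0.002], [0.004, -0.003, -1.0]]
wrist_force: [-3.1, -9.1, -0.7]
opening: 0.0004
```

Run:
```python
from h import *
avg(3)
for a in (.54,.56,.58): print(a,delta(push(a,13,90)))
```

```text
13.72 rig [-53.8 120.2  91. ] a 0.5358 r 171.1 Ftool [ 0.05 -9.16  1.38]
mean F [ 0.78 -8.9   0.96] sd [0.6  0.23 0.3 ]
0.54 ([-0.0011, 0.0007, 0.001], [-0.003, -0.0036, -0.0015])
0.56 ([-0.0009, 0.0041, 0.001], [-0.0031, -0.0036, 0.0185])
0.58 ([-0.0007, 0.0075, 0.001], [-0.0031, -0.0035, 0.0385])
```

jog_arm:
  plan:
    - [[0,0.0015,0],[0,0,0.01],255]
    - [[0,0.003,0],[0,0,0.02],255]
    - [[0,0.003,0],[0,0,0.02],255]

```text
t: 14.1
tcp_pos: [0.5218, 0.0538, 0.091]
tool_rot: [[-0.939, 0.344, -0.005], [0.344, 0.939, -0.002], [0.004, -0.003, -1.0]]
wrist_force: [-3.8, -8.8, -0.2]
opening: 0.0004
```

Run:
```python
from h import *
avg(3)
```

```text
14.25 rig [-52.5 122.9  91. ] a 0.5532 r 171.2 Ftool [ 0.93 -8.83 -0.55]
mean F [ 0.91 -9.42 -0.34] sd [0.21 0.48 0.26]
```

jog_arm:
  plan:
    - [[0,0.0015,0],[0,0,0.01],255]
    - [[0,0.003,0],[0,0,0.02],255]
    - [[0,0.003,0],[0,0,0.02],255]

```text
t: 14.62
tcp_pos: [0.5225, 0.0566, 0.0909]
tool_rot: [[-0.932, 0.363, -0.006], [0.363, 0.932, -0.002], [0.005, -0.004, -1.0]]
wrist_force: [-5.2, -8.5, 1.3]
opening: 0.0004
```

Run:
```python
from h import *
avg(3)
for a in (.58,.6): print(a,delta(push(a,13,90)))
```

```text
14.78 rig [-51.1 125.4  91. ] a 0.57 r 171.1 Ftool [  2.42 -10.35  -0.44]
mean F [  1.81 -10.17  -0.55] sd [0.52 0.22 0.73]
0.58 ([-0.001, 0.0017, 0.0009], [-0.0036, -0.0045, -0.0014])
0.6 ([-0.0008, 0.0051, 0.0009], [-0.0037, -0.0045, 0.0186])
```

Now 2 mm steps.

jog_arm:
  plan:
    - [[0.0005,0.001,0],[0,0,0.01],255]
    - [[0.0005,0.002,0],[0,0,0.01],255]
    - [[0.0005,0.002,0],[0,0,0.01],255]

```text
t: 15.15
tcp_pos: [0.523, 0.0585, 0.091]
tool_rot: [[-0.928, 0.372, -0.005], [0.372, 0.928, -0.002], [0.004, -0.004, -1.0]]
wrist_force: [-4.7, -9.2, 0.1]
opening: 0.0004
```

Run:
```python
from h import *
avg(3)
```

```text
15.3 rig [-50.3 127.1  91. ] a 0.5808 r 171.3 Ftool [  0.33 -11.05   0.14]
mean F [  0.34 -10.83   0.08] sd [0.13 0.24 0.36]
```

jog_arm:
  plan:
    - [[0,0.001,0],[0,0,0.01],255]
    - [[0,0.002,0],[0,0,0.01],255]
    - [[0,0.002,0],[0,0,0.01],255]

```text
t: 15.68
tcp_pos: [0.5237, 0.0603, 0.091]
tool_rot: [[-0.924, 0.382, -0.005], [0.382, 0.924, -0.002], [0.004, -0.004, -1.0]]
wrist_force: [-5.2, -9.5, -0.7]
opening: 0.0003
```

Run:
```python
from h import *
avg(3)
```

```text
15.82 rig [-49.3 128.8  91. ] a 0.5923 r 171.2 Ftool [  0.76 -10.73  -1.27]
mean F [  1.33 -10.93  -0.89] sd [0.42 0.14 0.53]
```

jog_arm:
  plan:
    - [[0,0.001,0],[0,0,0.01],255]
    - [[0,0.002,0],[0,0,0.01],255]
    - [[0,0.002,0],[0,0,0.01],255]

```text
t: 16.2
tcp_pos: [0.5243, 0.0621, 0.0909]
tool_rot: [[-0.92, 0.391, -0.006], [0.391, 0.921, -0.002], [0.004, -0.004, -1.0]]
wrist_force: [-5.5, -9.6, 0.9]
opening: 0.0006
```

Run:
```python
from h import *
avg(3)
```

```text
16.35 rig [-48.3 130.4  90.9] a 0.6033 r 171.1 Ftool [  1.18 -11.52  -0.92]
mean F [  1.58 -11.24  -0.88] sd [0.28 0.36 0.63]
```

jog_arm:
  plan:
    - [[0,0.001,0],[0,0,0.01],255]
    - [[0,0.002,0],[0,0,0.01],255]
    - [[0,0.002,0],[0,0,0.01],255]

```text
t: 16.73
tcp_pos: [0.5249, 0.0639, 0.0909]
tool_rot: [[-0.917, 0.4, -0.006], [0.4, 0.917, -0.002], [0.005, -0.004, -1.0]]
wrist_force: [-6.7, -10.1, 0.7]
opening: 0.0002
```

Run:
```python
from h import *
avg(3)
```

```text
16.88 rig [-47.3 132.1  90.9] a 0.6148 r 171.1 Ftool [  2.36 -11.14  -0.34]
mean F [  2.   -11.32  -0.65] sd [0.37 0.33 0.33]
```

jog_arm:
  plan:
    - [[0.0005,0.001,0],[0,0,0.01],255]
    - [[0.0005,0.002,0],[0,0,0.01],255]
    - [[0.0005,0.002,0],[0,0,0.01],255]

```text
t: 17.25
tcp_pos: [0.5256, 0.0659, 0.091]
tool_rot: [[-0.912, 0.409, -0.005], [0.409, 0.912, -0.002], [0.004, -0.004, -1.0]]
wrist_force: [-4.8, -10.3, 0.4]
opening: 0.0005
```

Run:
```python
from h import *
avg(3)
```

```text
17.4 rig [-46.3 133.9  91. ] a 0.6268 r 171.2 Ftool [  0.5  -10.59  -0.1 ]
mean F [  0.79 -10.95  -1.09] sd [0.46 0.29 0.8 ]
```

jog_arm:
  plan:
    - [[0,0.001,0],[0,0,0.01],255]
    - [[0,0.002,0],[0,0,0.01],255]
    - [[0,0.002,0],[0,0,0.01],255]

```text
t: 17.77
tcp_pos: [0.5263, 0.0677, 0.0909]
tool_rot: [[-0.908, 0.418, -0.006], [0.418, 0.908, -0.002], [0.004, -0.004, -1.0]]
wrist_force: [-6.3, -9.2, 1.0]
opening: 0.0004
```

Run:
```python
from h import *
avg(3)
```

```text
17.93 rig [-45.2 135.5  90.9] a 0.6381 r 171.1 Ftool [  0.97 -10.69  -0.58]
mean F [  0.74 -10.57  -1.27] sd [0.23 0.12 0.49]
```

jog_arm:
  plan:
    - [[0,0.001,0],[0,0,0.01],255]
    - [[0,0.002,0],[0,0,0.01],255]
    - [[0,0.002,0],[0,0,0.01],255]

```text
t: 18.3
tcp_pos: [0.527, 0.0696, 0.0909]
tool_rot: [[-0.904, 0.427, -0.006], [0.427, 0.904, -0.002], [0.004, -0.005, -1.0]]
wrist_force: [-5.3, -9.2, 1.2]
opening: 0.0006
```

Run:
```python
from h import *
avg(3)
b=(235,180,425,340); im=viewer.read_camera("scene")[b[1]:b[3],b[0]:b[2],::-1]; cv2.imwrite("pics/s7.png",cv2.resize(im,None,fx=3.7,fy=3.7,interpolation=cv2.INTER_CUBIC))
for a in (.6,.63,.65,.67):
    c,s=np.cos(a),np.sin(a)
    L=[[100-100*c+s*y, 44+100*s+c*y,77] for y in (-7,7)]
    print(a,((proj("scene",world(P,L))-[235,180]+.5)*3.7).round(1).tolist())
```

```text
18.45 rig [-44.1 137.2  90.9] a 0.6499 r 171.1 Ftool [  1.21 -10.26  -1.08]
mean F [  1.5  -10.88  -0.89] sd [0.43 0.5  0.16]
0.6 [[450.1, 249.6], [467.7, 239.3]]
0.63 [[453.8, 247.2], [471.7, 237.3]]
0.65 [[456.2, 245.7], [474.4, 236.1]]
0.67 [[458.7, 244.2], [477.1, 234.9]]
```

View pics/s7.png

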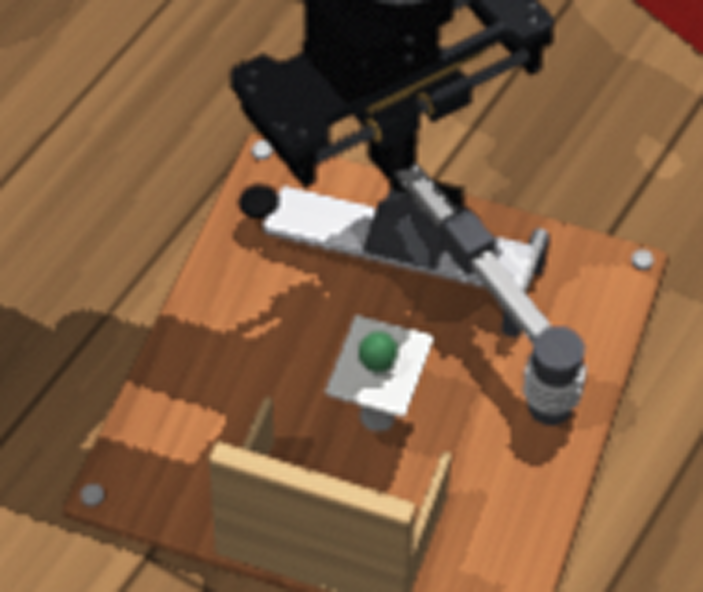

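jog_arm:
  plan:
    - [[0.0005,0.001,0],[0,0,0.01],255]
    - [[0.0005,0.002,0],[0,0,0.01],255]
    - [[0.0005,0.002,0],[0,0,0.01],255]

```text
t: 18.88
tcp_pos: [0.5279, 0.0719, 0.091]
tool_rot: [[-0.9, 0.436, -0.005], [0.436, 0.9, -0.002], [0.003, -0.004, -1.0]]
wrist_force: [-4.0, -8.0, -1.4]
opening: 0.0006
```

Run:
```python
from h import *
avg(3)
```

```text
19.02 rig [-42.8 139.3  91. ] a 0.6643 r 171.2 Ftool [-0.18 -9.24  0.46]
mean F [-0.04 -9.28  1.  ] sd [0.58 0.23 0.52]
```

jog_arm:
  plan:
    - [[0,0.001,0],[0,0,0.01],255]
    - [[0,0.002,0],[0,0,0.01],255]
    - [[0,0.002,0],[0,0,0.01],255]

```text
t: 19.4
tcp_pos: [0.5286, 0.0737, 0.0909]
tool_rot: [[-0.895, 0.445, -0.005], [0.445, 0.895, -0.002], [0.004, -0.004, -1.0]]
wrist_force: [-3.2, -8.1, 0.0]
opening: 0.0005
```

Run:
```python
from h import *
avg(3)
```

```text
19.55 rig [-41.7 140.9  90.9] a 0.6756 r 171.2 Ftool [-0.59 -9.54  0.55]
mean F [-0.3  -9.68  0.25] sd [0.2  0.23 0.21]
```

jog_arm:
  plan:
    - [[0,-0.002,0],[0,0,0],255]
    - [[0,-0.004,0],[0,0,0],255]
    - [[0,-0.005,0],[0,0,0],255]
    - [[0,-0.005,0],[0,0,0],255]

```text
t: 20.05
tcp_pos: [0.5277, 0.0705, 0.0918]
tool_rot: [[-0.896, 0.445, -0.002], [0.445, 0.896, 0.001], [0.002, -0.0, -1.0]]
wrist_force: [-3.5, -2.1, -1.7]
opening: 0.0003
```

Run:
```python
from h import *
avg(3)
```

```text
20.2 rig [-42.9 137.8  92.2] a 0.657 r 170.4 Ftool [ 2.01 -3.43  1.35]
mean F [ 2.02 -3.25  1.02] sd [0.49 0.19 0.43]
```

jog_arm:
  plan:
    - [[0,-0.002,0],[0,0,0],255]
    - [[0,-0.004,0],[0,0,0],255]
    - [[0,-0.006,0],[0,0,0],255]
    - [[0,-0.006,0],[0,0,0],255]

```text
t: 20.7
tcp_pos: [0.5261, 0.0646, 0.0928]
tool_rot: [[-0.896, 0.445, 0.001], [0.445, 0.896, 0.0], [-0.001, 0.0, -1.0]]
wrist_force: [-0.6, -0.0, 0.3]
opening: 0.0003
```

Run:
```python
from h import *
avg(3)
```

```text
20.85 rig [-46.  132.6  92.7] a 0.6216 r 170.3 Ftool [ 0.27  0.1  -0.56]
mean F [ 0.22 -0.32 -0.2 ] sd [0.42 0.32 0.25]
```

jog_arm:
  plan:
    - [[0.002,-0.006,0],[0,0,0],255]
    - [[0.004,-0.014,0],[0,0,0],255]
    - [[0.004,-0.014,-0.03],[0,0,0],255]
    - [[0.004,-0.014,-0.07],[0,0,0],255]
    - [[0.004,-0.014,-0.07],[0,0,0],255]

```text
t: 21.48
tcp_pos: [0.5185, 0.0534, 0.1664]
tool_rot: [[-0.896, 0.445, 0.007], [0.445, 0.896, -0.0], [-0.007, 0.003, -1.0]]
wrist_force: [0.0, 0.3, -0.6]
opening: 0.0002
```

Run:
```python
from h import *
rep()
b=(235,180,425,340); im=viewer.read_camera("scene")[b[1]:b[3],b[0]:b[2],::-1]; cv2.imwrite("pics/s8.png",cv2.resize(im,None,fx=3.7,fy=3.7,interpolation=cv2.INTER_CUBIC))
print(delta(target(-128,118,160,0)))
print(delta(target(-128,118,70,0)))
```

```text
21.48 rig [-55.8 123.1 166.4] a 0.5903 r 173.5 Ftool [0.1  0.3  0.55]
([0.052, -0.0484, 0.004], [0.0002, 0.0037, -0.6711])
([0.0523, -0.0485, 0.094], [0.0002, 0.0037, -0.6711])
```

View pics/s8.png

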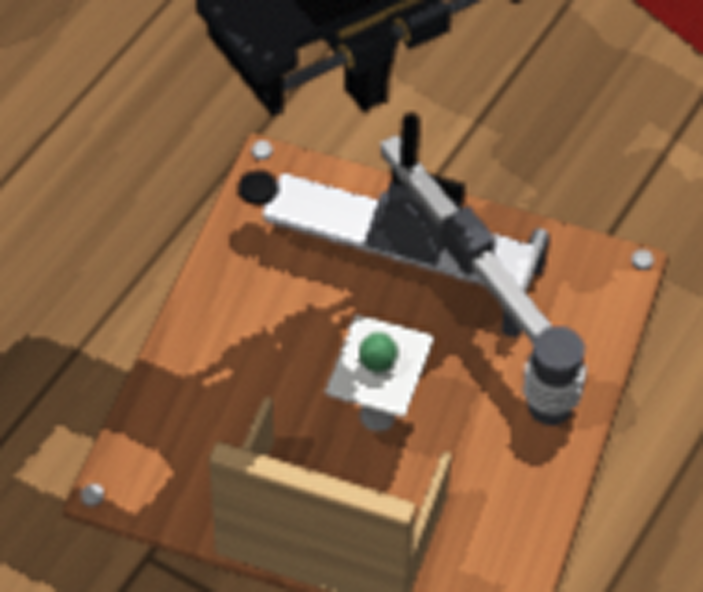

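The arm is held back by its catch (peg top at (410,120) in the crop) with the hand clear of it. Card and ball are undisturbed, card centre near (380,360). Next I go to the trigger pad at (259,187).

jog_arm:
  plan:
    - [[0.015,-0.012,0],[0,0,-0.15],255]
    - [[0.03,-0.025,0],[0,0,-0.3],255]
    - [[0.045,-0.04,0],[0,0,-0.45],255]
    - [[0.052,-0.0485,0.0],[0,0,-0.6],255]
    - [[0.052,-0.0485,0.02],[0,0,-0.67],255]
    - [[0.052,-0.0485,0.05],[0,0,-0.67],255]
    - [[0.052,-0.0485,0.085],[0,0,-0.67],255]
    - [[0.052,-0.0485,0.09],[0,0,-0.67],255]

```text
t: 22.52
tcp_pos: [0.4443, 0.0338, 0.069]
tool_rot: [[-0.978, -0.208, -0.008], [-0.208, 0.978, 0.001], [0.007, 0.002, -1.0]]
wrist_force: [-0.0, 0.4, -0.0]
opening: 0.0005
```

Run:
```python
from h import *
rep()
b=(235,180,425,340); im=viewer.read_camera("scene")[b[1]:b[3],b[0]:b[2],::-1]; cv2.imwrite("pics/s9.png",cv2.resize(im,None,fx=3.7,fy=3.7,interpolation=cv2.INTER_CUBIC))
print(delta(target(-128,118,54,0)))
print(delta(target(-128,118,33,0)))
```

```text
22.52 rig [-132.4  119.4   69. ] a 0.3998 r 243.4 Ftool [-0.05  0.37  0.02]
([-0.0034, -0.0011, 0.0161], [0.0016, -0.0051, -0.001])
([-0.0035, -0.0012, 0.0371], [0.0016, -0.0051, -0.001])
```

View pics/s9.png

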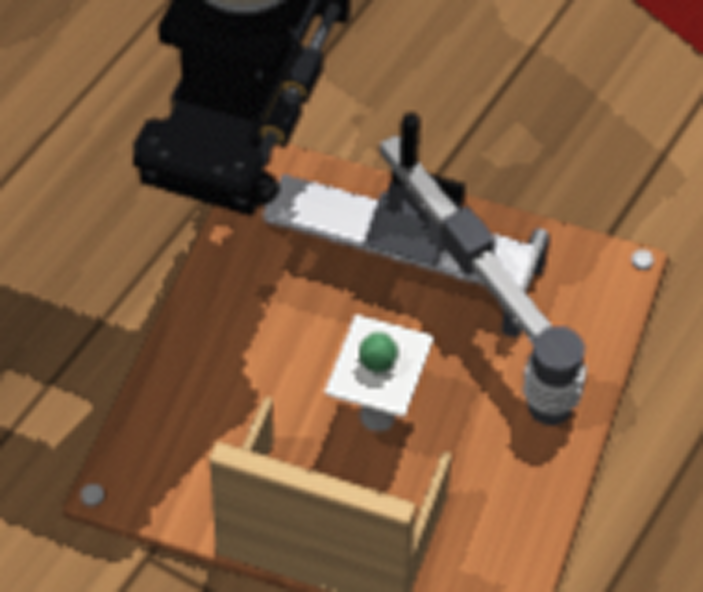

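jog_arm:
  plan:
    - [[-0.002,-0.001,0.005],[0,0,0],255]
    - [[-0.002,-0.001,0.013],[0,0,0],255]
    - [[-0.002,-0.001,0.02],[0,0,0],255]
    - [[-0.002,-0.001,0.025],[0,0,0],255]
    - [[-0.002,-0.001,0.029],[0,0,0],255]
    - [[-0.002,-0.001,0.033],[0,0,0],255]
    - [[-0.002,-0.001,0.036],[0,0,0],255]
    - [[-0.002,-0.001,0.036],[0,0,0],255]

```text
t: 23.58
tcp_pos: [0.4504, 0.033, 0.0365]
tool_rot: [[-0.978, -0.208, 0.001], [-0.208, 0.978, -0.0], [-0.001, -0.0, -1.0]]
wrist_force: [0.4, 0.1, 1.7]
opening: 0.0005
```

Run:
```python
from h import *
rep()
b=(235,180,425,340); im=viewer.read_camera("scene")[b[1]:b[3],b[0]:b[2],::-1]; cv2.imwrite("pics/s10.png",cv2.resize(im,None,fx=3.7,fy=3.7,interpolation=cv2.INTER_CUBIC))
```

```text
23.57 rig [-126.6  117.4   36.5] a 0.4015 r 237.3 Ftool [-0.42  0.02 -1.74]
```

View pics/s10.png

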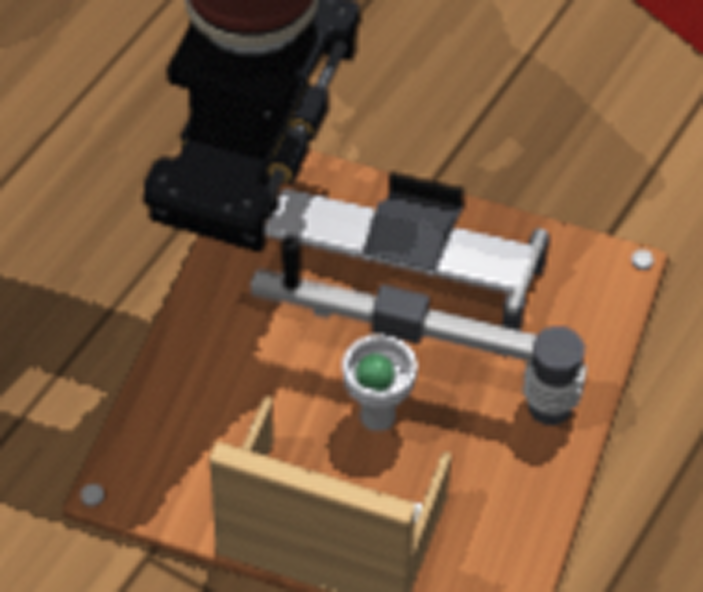

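The arm flew, the card is gone behind the catch board, and the ball (375,372) lies in the cup. Now the hand goes up and back, away from the rig.

jog_arm:
  plan:
    - [[0,0,-0.015],[0,0,0],255]
    - [[0,0,-0.04],[0,0,0],255]
    - [[0.01,0,-0.08],[0,0,0],255]
    - [[0.03,0.02,-0.12],[0,0,0],255]
    - [[0.05,0.05,-0.15],[0,0,0],255]
    - [[0.06,0.1,-0.15],[0,0,0],255]
    - [[0.06,0.15,-0.15],[0,0,0],255]
    - [[0.06,0.15,-0.15],[0,0,0],255]

```text
t: 24.62
tcp_pos: [0.3589, 0.1698, 0.1873]
tool_rot: [[-0.977, -0.213, 0.0], [-0.213, 0.977, 0.001], [-0.0, 0.001, -1.0]]
wrist_force: [0.2, 0.6, 0.3]
opening: 0.0002
```

Run:
```python
from h import *
s=rep(); print(s['joint_vel'].round(2))
for n in ("scene","top"): cv2.imwrite(f"pics/{n}_end.png",viewer.read_camera(n)[:,:,::-1])
a=cv2.imread("pics/top_end.png")[165:300,255:405]; b=cv2.imread("pics/scene_end.png")[205:355,245:395]
cv2.imwrite("pics/end.png",np.hstack([cv2.resize(a,(400,360),interpolation=2),cv2.resize(b,(360,360),interpolation=2)]))
```

```text
24.62 rig [-187.6  270.3  187.3] a 0.7241 r 365.4 Ftool [-0.33  0.54 -0.29]
[-4.16  0.45  0.26 -1.72 -0.19 -2.97]
```

View pics/end.png

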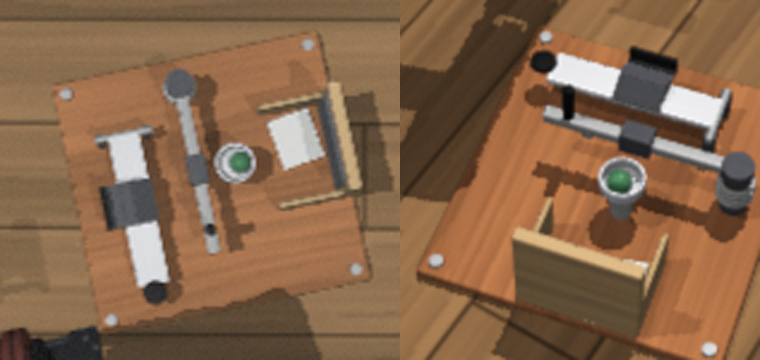

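View pics/scene_end.png

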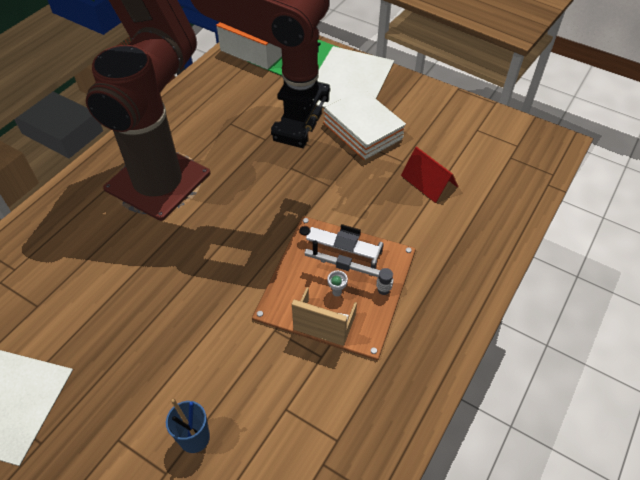

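The card lies on the base inside the catch board (end.png at (295,140)), the ball is in the cup (238,162), the bystanders have not moved, and the hand is clear.

Run:
```python
from bench import ctrl
print(ctrl.job_done())
```

```text
the job is handed in; nothing more can be done
None
```

The demonstration worked: the card was knocked away, the ball dropped into the cup, and I handed the job in at about 24.7 s of the 69 s allowed.

- **Drawing the arm:** I pushed the handle peg back with closed fingers along its arc. The highest push I read was about 11.5 N, against the 20 N limit. The catch clicked at about 0.66 rad, where the force fell from 10.9 N to 9.3 N. I then backed off until the force was zero, and a picture showed the catch holding the arm by itself with the hand away.
- **Release:** I pressed the trigger pad down about 15 mm. The arm flew back to rest.
- **Last checks:** The final pictures show the card on the rig's base inside the catch board and the ball in the cup, slightly off centre. The arm was at rest, the books, pen pot and sign were unmoved, and the hand was clear with the wrist force near zero.

**Two things disagreed along the way:**
- The closed fingers were thinner than I assumed, about 7 mm to a side instead of 15 mm, so contact came later than planned. I corrected that from the pictures.
- Near 0.48 rad the force dropped and looked like the catch. Backing off slowly showed the spring still pushing, so I drew the arm on to the real click.

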